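# Park the scoop coater in its bay behind the hold-down post

### The arm

A 6-joint arm with a two-finger parallel gripper is mounted at the origin on the work surface. World frame = base frame: x ahead of the robot, y to its left, z up, the work surface at z = 0. Lengths are in m, angles in rad, forces in N, time in s.
With the tool pointing down it reaches from about 0.275 to 0.725 m from the base axis. Payload 15.9 kg.
Tool frame: the origin (TCP) lies at the centre of the arm's flange, where the gripper is bolted on; the fingertips stand 173 mm ahead of it and the grasp point (between the pads) lies 155 mm ahead of it (tcp_to_tips is the distance from the TCP to the fingertips, in m); z points along the fingers, y is the line along which they close (so a half turn about z gives the same grasp; the last joint's range is limited). The gripper opens to 85 mm and grips with 20 to 120 N. Pads are 22 mm wide; open, the fingers measure 114 mm over their backs; the gripper's body (76 mm by 85 mm) begins 54 mm behind the grasp point. The pads swing forward as they close: fully open they stand 13 mm farther back than shut.
Start: joints at [-1.203, 0.213, -0.034, 1.323, 0, 1.571], TCP at [0.18, -0.467, 0.405] pointing down, gripper open.
Joint ranges: [-2.98, 2.98], [-0.74, 1.72], [-1.14, 1.35], [-2.1, 2.04], [-1.57, 1.44], [-3.14, 3.14]. Speed limits (rad/s): [1.89, 1.89, 2.39, 2.57, 3.14, 3.14].

### API

Orientations are given as a unit quaternion [w, x, y, z].
In Python, from rig import * gives the robot as it stands. The module is installed in compiled form; this text tells all that it offers.
- The arm moves only by the tool step_arm, never from a script. Its argument "targets" is a list of rows, each an object with "linear": the shift along the tool's x, y, z scaled (see below), a list of three; "delta_rot": the turn, a rotation vector about the tool's x, y, z scaled (see below), a list of three; "fingers": the gripper's target within -1 to 1 (fully open at 1, half-way at 0, shut at -1). In form: [{"linear": [x, y, z], "delta_rot": [rx, ry, rz], "fingers": fingers}, ...]. A call has 1 to 8 rows; each row shifts and turns the commanded pose from where the row before left it, along the tool's axes as they then stand; what a row does not reach is not made up. The controller multiplies each number of a shift by 0.04 m and each number of a turn by 0.1 rad. A row lasts 1/12 s, in which the tool goes at most 41.7 mm and 7.16 degrees, less where a joint would pass 70% of its speed; a pose out of reach is approached as far as the arm can. A call with a number of a shift or a turn outside -1 to 1 is refused whole. A call with a gripper value outside its range is refused whole. The fingers move at their own pace and stop on an object; "squeeze" is the grip in N (left out, the last holds). Time passes only in rows, so rows that do not move let the fingers close. It gives the time, the measured TCP pose, the force, the opening and the grip force at its end, in the units of the state.
- sense(): the state, without advancing time (a new reading comes with each control period).
- grab_frame(name): name is "side" or "top" or "wrist"; returns a dict with "pixels" (384x512x3 uint8, blue, green, red), "fovy" (degrees; the focal length in pixels is half the picture's height over the tangent of half this angle, whatever the lens; pixels are square), "cx", "cy" (the principal point, pixels), "world_to_cam" (4x4, takes a point from world to camera coordinates). Camera axes: x right, y down, z forward; pixel columns grow to the right and rows downward; lengths in m; the calibration is good to about 2 mm. A picture is of the moment at which its call begins. There is no depth.
- close_job(): hands the job in; it is judged then, once.
The state is a dict: "time": time; "qpos": joint angles; "joint_vel": joint speeds; "effort": joint torques, N m; "position": TCP position; "tool_rot": TCP orientation; "ft_force": force on the tool from outside, world axes, zero at the start; "wrist_torque": the same for the moment, N m; "opening": finger opening in m; "gripper_force": force on a finger pad.
Only numpy, scipy, OpenCV 4.12 (cv2) and the standard library are available. Lean on these libraries where they do the work, as an engineer would, in place of code of your own. Each camera call takes 0.05 s, during which the arm holds its last target. There are 200 camera calls.

### The job

Park the scoop coater in the empty front bay of the plywood dock, sliding it over the bench with gentle fingertip pushes: angle one end in behind the hold-down post first, then swing the other end in, so that it finishes flush along the bay's back rail. Do not pick it up, tip it or lift either end off the bench, and leave everything else on the bench where it is.

Things in the scene. Friction and masses are not known exactly. Their poses are not given: they have to be found in the camera images.
- coater: scoop coater: open aluminium trough between two black end caps, 320 mm long (own y), 48 mm wide at the caps, 50 mm high, 0.3 to 0.65 kg. Stands on its end caps (12 mm thick, 34 mm high at full width) and slides on them; pushed sideways near one end it swings about the other. Trough walls are set 5 mm in from the caps. Origin: middle of its underside. Starts in front of the bay, roughly parallel
- coater_end_left (a point): middle of the coater's +y end face, at bench level, 160 mm from its origin
- coater_end_right (a point): middle of the coater's -y end face, at bench level, 160 mm from its origin
- dock: plywood dock fixed to the bench, strips 18 mm thick and 34 mm high, no floor. Origin at bench level, in the middle of the front face of the empty bay's back rail; x away from the robot, y along the bay to the left. A parked coater has its origin at x = -24 mm. Behind the rail is a rear bay with a squeegee
- bay_mouth (a point): middle of the empty bay's mouth at bench level, 64 mm in front of the back rail. The bay is open to the robot and upwards, 365 mm long inside (182.5 mm to each side), and ends in a cheek (strip) at either side, reaching from the rail to the mouth
- post: hold-down post fixed in the bench: round, 30 mm across, star knob 41 mm across on top (from 50 to 75 mm up). Stands before one end of the mouth, left or right: axis 91 mm in front of the rail, 132.5 mm to one side of the bay's middle. 300 mm are free from it to the cheek at the other end, 76 mm to the rail. A flush steel socket marks the other place. Origin: foot of its axis
- parked_squeegee: wooden squeegee 300 mm long, 95 mm wide and 24 mm high, lying flat in the dock's rear bay; origin under the middle of it, y along its length. To be left alone
- ink_tub: tall white ink tub, 88 mm across and 85 mm high, beside the dock on the left; origin under its centre. To be left alone
- ink_tub_low: low ink tub with a lid, 95 mm across and 55 mm high, at the right; origin under its centre. To be left alone
- tape_roll: roll of tape lying flat, 96 mm across and 24 mm high, beside the dock on the right; origin under its centre. To be left alone
- palette_knife: ink spatula about 225 mm long lying on the bench at the right; x along its length. To be left alone
- solvent_bottle: clear plastic solvent bottle with a cap, 66 mm across and 190 mm high, at the left; origin under its centre. To be left alone
- brush_pot: open steel pot 76 mm across and 95 mm high, at the left; origin under its centre. To be left alone
Mind the look-alikes: they are no part of the job. What is shaped like the post but purple is not meant.

How it is judged:
By the outcome, as a careful person would: the job done as asked, in the order asked, and still so for the second after the job is handed in, with the robot touching nothing.
It also fails if it takes over 64 s, if anything falls off the work surface, if the arm or the gripper's body presses on something with over 40 N, if the wrist force passes 120 N, or if a joint passes its speed limit or range.

## Working session

There is one attempt and no reset: what is moved stays moved. The work goes in short steps, Python scripts to look and compute and a tool call to move; the robot and the scene stay as the last step left them, time stands still between calls to the robot, and variables do not carry over. Pictures are saved under pics/ and viewed, at most 10 in all, crops included, and the job is handed in when it is done.

Besides the shell and the picture viewer there is one more tool, called as name(argument=value, ...), one argument or row to a line, values as JSON. step_arm: Moves the arm, as the interface text tells. Its arguments: {"type":"object","properties":{"targets":{"type":"array","items":{"type":"object","properties":{"linear":{"type":"array","items":{"type":"number","minimum":-1,"maximum":1}},"delta_rot":{"type":"array","items":{"type":"number","minimum":-1,"maximum":1}},"fingers":{"type":"number"}}}},"squeeze":{"type":"number"}},"required":["targets"]}

```bash
mkdir -p pics; cat > h.py <<'E'
from rig import *
import numpy as np, cv2
def f(c): return c["pixels"].shape[0]/2/np.tan(np.radians(c["fovy"])/2)
def ray(c,u,v,z=0.):
    T=np.array(c["world_to_cam"]);R=T[:3,:3];o=-R.T@T[:3,3]
    d=R.T@np.array([(u-c["cx"])/f(c),(v-c["cy"])/f(c),1]);return o+d*(z-o[2])/d[2]
def proj(c,p):
    T=np.array(c["world_to_cam"]);q=T[:3,:3]@np.array(p)+T[:3,3];return c["cx"]+f(c)*q[0]/q[2],c["cy"]+f(c)*q[1]/q[2]
E
python3 - <<'E'
from h import *
s=sense();print(s)
for n in("top","side"):
    c=grab_frame(n);cv2.imwrite(f"pics/{n}0.png",c["pixels"]);print(n,c["fovy"],c["cx"],c["cy"],np.round(c["world_to_cam"],3).tolist())
E
```

```text
{'time': 0.0, 'qpos': array([-1.20301113e+00,  2.13357507e-01, -3.50370433e-02,  1.32349204e+00,
       -4.42736626e-05,  1.57077729e+00]), 'joint_vel': array([-0.00074728, -0.00181041, -0.00052652,  0.00039354, -0.00130355,
        0.00021645]), 'effort': array([ 1.40151849e-03, -6.86154199e+01,  4.87121451e+01,  1.72335719e-02,
        3.83693896e-05,  2.23906773e-05]), 'position': array([ 0.17971928, -0.46643637,  0.40422413]), 'tool_rot': array([-5.31896048e-04,  9.83137461e-01,  1.82867259e-01, -1.21440612e-04]), 'ft_force': array([0.26072579, 0.20687884, 0.2482026 ]), 'wrist_torque': array([-0.00212769, -0.04218624,  0.02467439]), 'gripper_force': 0.0, 'opening': 0.08544930625024846}
top 57.25695686405805 250.47006178392598 188.95491300798642 [[-0.002, -1.0, 0.011, -0.03], [-0.99, 0.001, -0.142, 0.59], [0.142, -0.011, -0.99, 1.133], [0.0, 0.0, 0.0, 1.0]]
side 56.76867999290241 253.62509373924794 189.2935440282195 [[-0.935, -0.355, 0.01, 0.534], [-0.261, 0.666, -0.699, 0.211], [0.242, -0.656, -0.715, 0.917], [0.0, 0.0, 0.0, 1.0]]
```

View pics/top0.png

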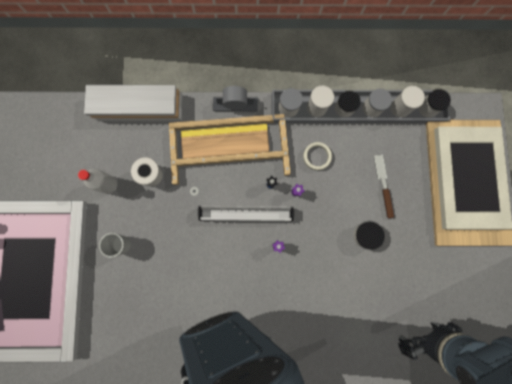

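View pics/side0.png

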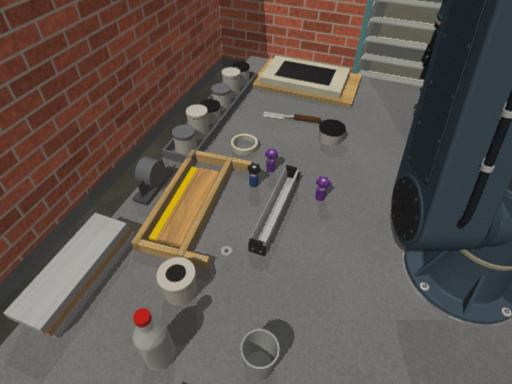

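Top view: the dock rail runs from about (172,163) to (288,155), the black-knobbed post is on the right at (271,182), and the socket is at (194,191). The coater lies from (199,214) to (294,215), and there are purple decoys at (298,190) and (279,246). The side view agrees. I'll crop in to measure.

```bash
python3 - <<'E'
from h import *
im=cv2.imread("pics/top0.png")[105:260,160:325]
cv2.imwrite("pics/crop1.png",cv2.resize(im,None,fx=4.8,fy=3.8*4.8/3.8 if 0 else 3.8,interpolation=cv2.INTER_CUBIC))
E
```

```text
(no output)
```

View pics/crop1.png

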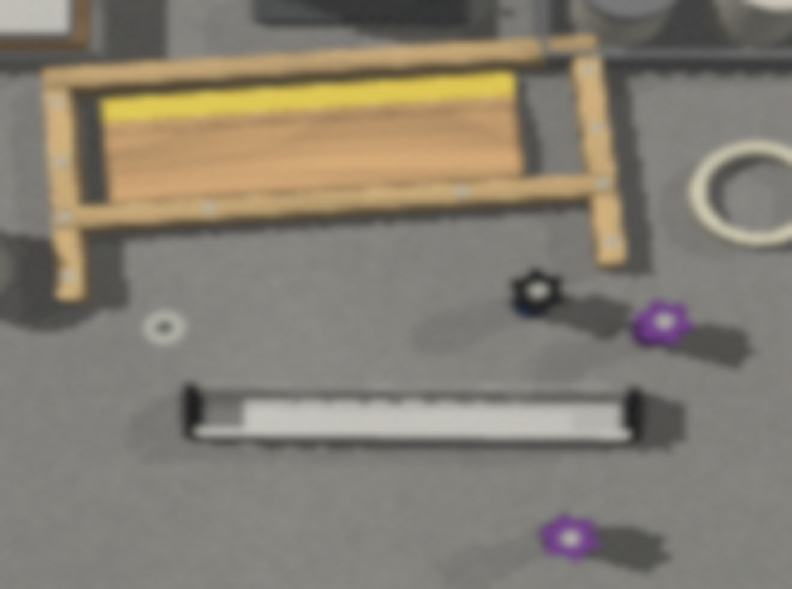

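```bash
python3 - <<'E'
from h import *
c=grab_frame("top")
P=dict(sock=(164,328,0),knob=(537,290,.075),railL=(85,226,.034),railR=(593,197,.034),chLin=(85,300,.034),chLout=(57,300,.034),chRin=(599,265,.034),chRout=(626,263,.034),pur1=(664,322,.075),pur2=(570,538,.075),
cLb=(184,386,.042),cLf=(184,440,.034),cRb=(642,388,.042),cRf=(642,442,.034))
Q={}
for k,(x,y,z) in P.items():
    Q[k]=ray(c,160+(x+.5)/4.8-.5,105+(y+.5)/3.8-.5,z)[:2]; print(k,np.round(Q[k],4))
d=Q["railL"]-Q["railR"];print(np.linalg.norm(d),np.degrees(np.arctan2(-d[0],d[1])))
e=Q["sock"]-Q["knob"];print(np.linalg.norm(e),np.degrees(np.arctan2(-e[0],e[1])))
m=(Q["sock"]+Q["knob"])/2; n=np.array([e[1],-e[0]])/np.linalg.norm(e); print("dock origin",m+n*.091, (Q["railL"]+Q["railR"])/2)
E
```

```text
sock [0.5889 0.1643]
knob [ 0.6113 -0.0991]
railL [0.6761 0.2168]
railR [ 0.7027 -0.1428]
chLin [0.6093 0.215 ]
chLout [0.6093 0.2345]
chRin [ 0.6407 -0.1461]
chRout [ 0.6425 -0.1652]
pur1 [ 0.5835 -0.1849]
pur2 [ 0.4013 -0.1187]
cLb [0.5321 0.1432]
cLf [0.4856 0.1434]
cRb [ 0.5299 -0.1733]
cRf [ 0.4833 -0.1734]
0.360591782758089 4.230238552416265
0.2643975079355617 4.856726888201042
dock origin [0.69078391 0.04030181] [0.68944468 0.03696071]
```

step_arm(
  targets=[
    {"delta_rot": [0,0,0.92],"fingers": -1},
    {"delta_rot": [0,0,0.92],"fingers": -1},
    {"delta_rot": [0,0,0.92],"fingers": -1},
    {"delta_rot": [0,0,0.92],"fingers": -1},
  ],
  squeeze=20,
)

```text
invalid input
```

step_arm(
  targets=[
    {"linear": [0.58,-0.43,0],"fingers": -1},
    {"linear": [0.58,-0.43,0],"fingers": -1},
    {"linear": [0.58,-0.43,0],"fingers": -1},
    {"linear": [0.58,-0.43,0],"fingers": -1},
    {"linear": [0.58,-0.43,0],"fingers": -1},
    {"linear": [0.58,-0.43,0],"fingers": -1},
    {"linear": [0.58,-0.43,0],"fingers": -1},
  ],
)

```text
invalid input
```

step_arm(
  targets=[
    {"linear": [0.58,-0.43,0],"fingers": -1},
    {"linear": [0.58,-0.43,0],"fingers": -1},
    {"linear": [0.58,-0.43,0],"fingers": -1},
    {"linear": [0.58,-0.43,0],"fingers": -1},
    {"linear": [0.58,-0.43,0],"fingers": -1},
    {"linear": [0.58,-0.43,0],"fingers": -1},
    {"linear": [0.58,-0.43,0],"fingers": -1},
  ],
)

```text
invalid input
```

step_arm(
  targets=[
    {"linear": [0,0,0],"fingers": -1},
  ],
)

```text
invalid input
```

step_arm(
  targets=[
    {"linear": [0,0,0],"delta_rot": [0,0,0.92],"fingers": -1},
    {"linear": [0,0,0],"delta_rot": [0,0,0.92],"fingers": -1},
    {"linear": [0,0,0],"delta_rot": [0,0,0.92],"fingers": -1},
    {"linear": [0,0,0],"delta_rot": [0,0,0.92],"fingers": -1},
  ],
)

```text
time: 0.48
position: [0.1798, -0.4665, 0.4045]
tool_rot: [-0.0, 1.0, -0.002, -0.0]
ft_force: [0.4, 0.1, 0.4]
opening: 0.0387
gripper_force: 0.0
```

step_arm(
  targets=[
    {"linear": [0.58,-0.43,0],"delta_rot": [0,0,0],"fingers": -1},
    {"linear": [0.58,-0.43,0],"delta_rot": [0,0,0],"fingers": -1},
    {"linear": [0.58,-0.43,0],"delta_rot": [0,0,0],"fingers": -1},
    {"linear": [0.58,-0.43,0],"delta_rot": [0,0,0],"fingers": -1},
    {"linear": [0.58,-0.43,0],"delta_rot": [0,0,0],"fingers": -1},
    {"linear": [0.58,-0.43,0],"delta_rot": [0,0,0],"fingers": -1},
    {"linear": [0.58,-0.43,0],"delta_rot": [0,0,0],"fingers": -1},
  ],
)

```text
time: 1.07
position: [0.3431, -0.3451, 0.4046]
tool_rot: [-0.0, 1.0, -0.0, -0.0]
ft_force: [-0.1, -0.4, 0.1]
opening: 0.0
gripper_force: 0.0
```

step_arm(
  targets=[
    {"linear": [0.58,-0.43,0.4],"delta_rot": [0,0,0],"fingers": -1},
    {"linear": [0.58,-0.43,0.4],"delta_rot": [0,0,0],"fingers": -1},
    {"linear": [0.58,-0.43,0.4],"delta_rot": [0,0,0],"fingers": -1},
    {"linear": [0.58,-0.43,0.4],"delta_rot": [0,0,0],"fingers": -1},
    {"linear": [0.58,-0.43,0.4],"delta_rot": [0,0,0],"fingers": -1},
    {"linear": [0.58,-0.43,0.4],"delta_rot": [0,0,0],"fingers": -1},
    {"linear": [0.58,-0.43,0.4],"delta_rot": [0,0,0],"fingers": -1},
    {"linear": [0,0,0],"delta_rot": [0,0,0],"fingers": -1},
  ],
)

```text
time: 1.73
position: [0.5068, -0.2228, 0.2893]
tool_rot: [-0.001, 1.0, 0.001, -0.001]
ft_force: [-0.3, 0.8, -0.8]
opening: 0.0001
gripper_force: 0.0
```

```bash
python3 - <<'E'
from h import *
c=grab_frame("wrist");cv2.imwrite("pics/w1.png",c["pixels"]);p=sense()["position"];print(p)
for z in(.173,.186):print(proj(c,[p[0],p[1],p[2]-z]))
print(proj(c,[.507,-.175,0]),proj(c,[.531,-.175,.034]),proj(c,[.6113,-.0991,.075]))
E
```

```text
[ 0.50556971 -0.22404532  0.29066967]
(np.float64(261.1205159557869), np.float64(249.80880882504073))
(np.float64(260.877771980454), np.float64(238.97123044269296))
(np.float64(210.65475259469903), np.float64(185.76635675115077)) (np.float64(202.633525430544), np.float64(171.3772644500574)) (np.float64(58.004257144337515), np.float64(61.87506599564955))
```

View pics/w1.png

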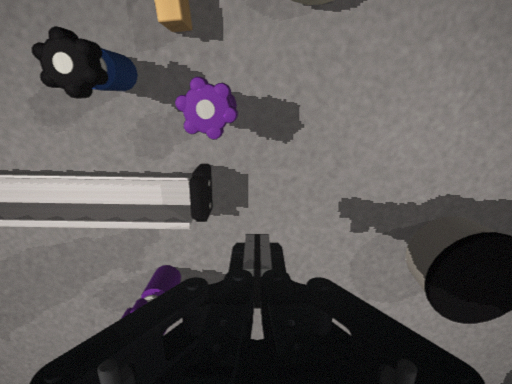

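Wrist view: coater's right cap at about (202,193), shut fingertips at (258,236), black post knob at (64,63). All agree with the projections to within a few mm. Next I descend and push from the right end, toward +y.

step_arm(
  targets=[
    {"linear": [0,0,0.5],"delta_rot": [0,0,0],"fingers": -1},
    {"linear": [0,0,0.5],"delta_rot": [0,0,0],"fingers": -1},
    {"linear": [0,0,0.5],"delta_rot": [0,0,0],"fingers": -1},
    {"linear": [0,0,0.5],"delta_rot": [0,0,0],"fingers": -1},
    {"linear": [0,0,0.5],"delta_rot": [0,0,0],"fingers": -1},
    {"linear": [0,0,0],"delta_rot": [0,0,0],"fingers": -1},
  ],
)

```text
time: 2.28
position: [0.5029, -0.2258, 0.1898]
tool_rot: [-0.001, 1.0, -0.0, -0.002]
ft_force: [0.3, 0.9, -0.9]
opening: 0.0002
gripper_force: 0.0
```

step_arm(
  targets=[
    {"linear": [0,-0.3,0],"delta_rot": [0,0,0],"fingers": -1},
    {"linear": [0,-0.3,0],"delta_rot": [0,0,0],"fingers": -1},
    {"linear": [0,-0.2,0],"delta_rot": [0,0,0],"fingers": -1},
    {"linear": [0,-0.15,0],"delta_rot": [0,0,0],"fingers": -1},
    {"linear": [0,-0.15,0],"delta_rot": [0,0,0],"fingers": -1},
    {"linear": [0,-0.15,0],"delta_rot": [0,0,0],"fingers": -1},
    {"linear": [0,-0.15,0],"delta_rot": [0,0,0],"fingers": -1},
    {"linear": [0,-0.15,0],"delta_rot": [0,0,0],"fingers": -1},
  ],
)

```text
time: 2.95
position: [0.5052, -0.1637, 0.1939]
tool_rot: [0.001, 1.0, -0.0, 0.001]
ft_force: [-0.2, -7.2, 4.6]
opening: 0.0001
gripper_force: 3.7
```

step_arm(
  targets=[
    {"linear": [0,-0.18,0],"delta_rot": [0,0,0],"fingers": -1},
    {"linear": [0,-0.18,0],"delta_rot": [0,0,0],"fingers": -1},
    {"linear": [0,-0.18,0],"delta_rot": [0,0,0],"fingers": -1},
    {"linear": [0,-0.18,0],"delta_rot": [0,0,0],"fingers": -1},
    {"linear": [0,-0.18,0],"delta_rot": [0,0,0],"fingers": -1},
    {"linear": [0,-0.18,0],"delta_rot": [0,0,0],"fingers": -1},
    {"linear": [0,-0.18,0],"delta_rot": [0,0,0],"fingers": -1},
    {"linear": [0,-0.18,0],"delta_rot": [0,0,0],"fingers": -1},
  ],
)

```text
time: 3.62
position: [0.5052, -0.1061, 0.1939]
tool_rot: [0.001, 1.0, -0.0, 0.001]
ft_force: [0.7, -7.3, 5.2]
opening: -0.0002
gripper_force: 3.9
```

```bash
cat > look.py <<'E'
import sys
from h import *
n,out,x0,x1,y0,y1,k=sys.argv[1],sys.argv[2],*map(int,sys.argv[3:8])
c=grab_frame(n);cv2.imwrite(f"pics/{out}_full.png",c["pixels"])
cv2.imwrite(f"pics/{out}.png",cv2.resize(c["pixels"][y0:y1,x0:x1],None,fx=k,fy=k,interpolation=cv2.INTER_CUBIC));print(sense()["position"])
E
python3 look.py top t2 150 330 105 255 4
```

```text
[ 0.50510722 -0.10497104  0.19373568]
```

View pics/t2.png

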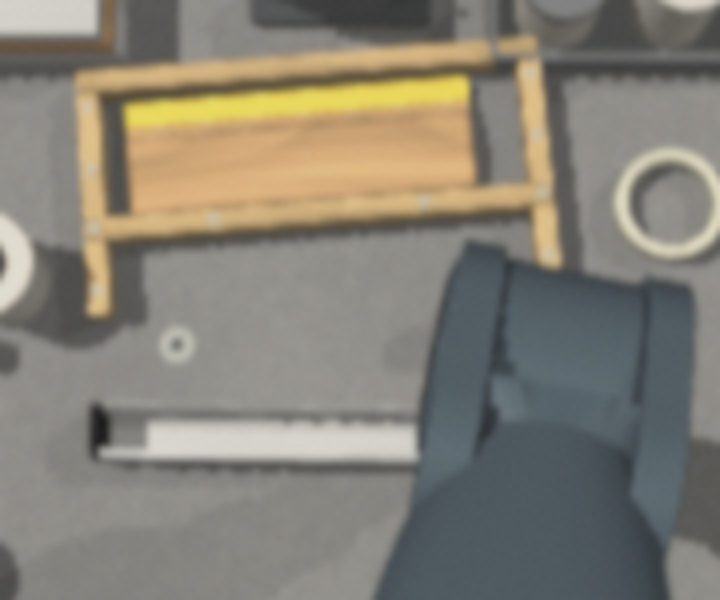

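step_arm(
  targets=[
    {"linear": [0,-0.18,0],"delta_rot": [0,0,0],"fingers": -1},
    {"linear": [0,-0.18,0],"delta_rot": [0,0,0],"fingers": -1},
    {"linear": [0,-0.16,0],"delta_rot": [0,0,0],"fingers": -1},
    {"linear": [0,0.3,0],"delta_rot": [0,0,0],"fingers": -1},
    {"linear": [0,0.2,0],"delta_rot": [0,0,0],"fingers": -1},
    {"linear": [0,0,-0.8],"delta_rot": [0,0,0],"fingers": -1},
    {"linear": [0,0,-0.8],"delta_rot": [0,0,0],"fingers": -1},
    {"linear": [0,0,0],"delta_rot": [0,0,0],"fingers": -1},
  ],
)

```text
time: 4.33
position: [0.506, -0.1069, 0.2619]
tool_rot: [0.001, 1.0, -0.001, 0.003]
ft_force: [1.7, -1.3, 1.2]
opening: -0.0004
gripper_force: 0.0
```

step_arm(
  targets=[
    {"linear": [-0.6,-0.5,0],"delta_rot": [0,0,0],"fingers": -1},
    {"linear": [-0.6,-0.5,0],"delta_rot": [0,0,0],"fingers": -1},
    {"linear": [-0.6,-0.5,0],"delta_rot": [0,0,0],"fingers": -1},
    {"linear": [0,0,0],"delta_rot": [0,0,0],"fingers": -1},
  ],
)

```text
time: 4.67
position: [0.429, -0.0441, 0.2564]
tool_rot: [-0.001, 1.0, 0.0, -0.001]
ft_force: [0.9, -0.4, 0.1]
opening: 0.0001
gripper_force: 0.0
```

step_arm(
  targets=[
    {"linear": [0,0,0.41],"delta_rot": [0,0,0],"fingers": -1},
    {"linear": [0,0,0.41],"delta_rot": [0,0,0],"fingers": -1},
    {"linear": [0,0,0.41],"delta_rot": [0,0,0],"fingers": -1},
    {"linear": [0,0,0.41],"delta_rot": [0,0,0],"fingers": -1},
    {"linear": [0.4,0,0],"delta_rot": [0,0,0],"fingers": -1},
    {"linear": [0.3,0,0],"delta_rot": [0,0,0],"fingers": -1},
    {"linear": [0.2,0,0],"delta_rot": [0,0,0],"fingers": -1},
    {"linear": [0.2,0,0],"delta_rot": [0,0,0],"fingers": -1},
  ],
)

```text
time: 5.33
position: [0.4772, -0.0461, 0.1911]
tool_rot: [-0.0, 1.0, -0.0, -0.0]
ft_force: [-3.0, -0.9, -0.4]
opening: -0.0
gripper_force: 1.4
```

step_arm(
  targets=[
    {"linear": [0.2,0,0],"delta_rot": [0,0,0],"fingers": -1},
    {"linear": [0.2,0,0],"delta_rot": [0,0,0],"fingers": -1},
    {"linear": [0.2,0,0],"delta_rot": [0,0,0],"fingers": -1},
    {"linear": [0.2,-0.02,0],"delta_rot": [0,0,0],"fingers": -1},
    {"linear": [0.2,-0.03,0],"delta_rot": [0,0,0],"fingers": -1},
    {"linear": [0.2,-0.04,0],"delta_rot": [0,0,0],"fingers": -1},
    {"linear": [0.2,-0.05,0],"delta_rot": [0,0,0],"fingers": -1},
    {"linear": [0.2,-0.06,0],"delta_rot": [0,0,0],"fingers": -1},
  ],
)

```text
time: 6.0
position: [0.5415, -0.0372, 0.1911]
tool_rot: [0.0, 1.0, -0.0, -0.0]
ft_force: [-3.3, -1.5, -0.1]
opening: 0.0002
gripper_force: 1.2
```

```bash
python3 look.py top t3 140 320 105 255 4
```

```text
[ 0.54271006 -0.03681533  0.19125303]
```

View pics/t3.png

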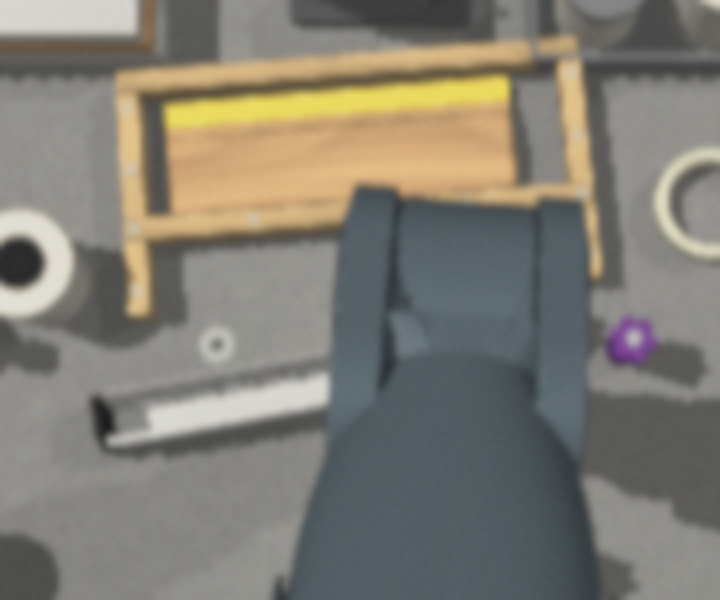

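Top view: the coater's left cap is at about (165,211) in full-frame pixels, and the right end is swinging in as intended. I'll fit its pose and continue.

```bash
cat > pose.py <<'E'
from h import *
D0=np.array([.690,.038]);TH=np.radians(4.5)
R=np.array([[np.cos(TH),-np.sin(TH)],[np.sin(TH),np.cos(TH)]])
def dock(p): return R.T@(np.array(p)[:2]-D0)
def world(d): return R@np.array(d)+D0
def coater(left,yaw): # left end mid, world yaw -> origin
    return left+.16*np.array([np.sin(yaw),-np.cos(yaw)])
E
python3 - <<'E'
from pose import *
c=grab_frame("top")
r=lambda x,y,z:ray(c,140+x/4-.4,105+y/4-.4,z)[:2]
a,b=r(110,446,.05),r(330,404,.05);y=np.arctan2(a[0]-b[0],-(a[1]-b[1]))
yaw=np.arctan2(-(a[0]-b[0]),a[1]-b[1]);print("yaw",np.degrees(yaw))
L=(r(93,398,.034)+r(104,448,.034))/2;O=coater(L,yaw);print("L",L,"O",O,"dock L,O",dock(L),dock(O),"phi",np.degrees(yaw-TH))
p=sense()["position"];d=p[:2]-O;print("finger local",d@[np.cos(yaw),np.sin(yaw)],d@[-np.sin(yaw),np.cos(yaw)])
print("tub",dock(ray(c,145,171,.085)))
E
```

```text
yaw 10.79999843950426
L [0.51924635 0.25596147] O [0.54922735 0.0987955 ] dock L,O [-0.15312622  0.23068674] [-0.13556873  0.07165299] phi 6.299998439504259
finger local -0.032517283471092645 -0.13198616242145159
tub [-0.0261017   0.27497281]
```

step_arm(
  targets=[
    {"linear": [0.2,-0.05,0],"delta_rot": [0,0,0],"fingers": -1},
    {"linear": [0.2,-0.05,0],"delta_rot": [0,0,0],"fingers": -1},
    {"linear": [0.2,-0.06,0],"delta_rot": [0,0,0],"fingers": -1},
    {"linear": [0.2,-0.06,0],"delta_rot": [0,0,0],"fingers": -1},
    {"linear": [0.2,-0.07,0],"delta_rot": [0,0,0],"fingers": -1},
    {"linear": [0.2,-0.07,0],"delta_rot": [0,0,0],"fingers": -1},
    {"linear": [0.2,-0.07,0],"delta_rot": [0,0,0],"fingers": -1},
    {"linear": [0.2,-0.08,0],"delta_rot": [0,0,0],"fingers": -1},
  ],
)

```text
time: 6.77
position: [0.6054, -0.0168, 0.1911]
tool_rot: [0.0, 1.0, -0.0, -0.0]
ft_force: [-3.3, -1.8, 0.2]
opening: -0.0001
gripper_force: 1.8
```

step_arm(
  targets=[
    {"linear": [0.1,-0.03,0],"delta_rot": [0,0,0],"fingers": -1},
    {"linear": [-0.5,0,0],"delta_rot": [0,0,0],"fingers": -1},
    {"linear": [-0.5,0,0],"delta_rot": [0,0,0],"fingers": -1},
    {"linear": [-0.5,0,-0.5],"delta_rot": [0,0,0],"fingers": -1},
    {"linear": [-0.5,-0.5,-0.6],"delta_rot": [0,0,0],"fingers": -1},
    {"linear": [-0.5,-0.5,-0.6],"delta_rot": [0,0,0],"fingers": -1},
    {"linear": [-0.5,-0.5,0],"delta_rot": [0,0,0],"fingers": -1},
    {"linear": [0,0,0],"delta_rot": [0,0,0],"fingers": -1},
  ],
)

```text
time: 7.43
position: [0.4871, 0.0189, 0.2609]
tool_rot: [-0.01, 1.0, 0.017, 0.001]
ft_force: [1.5, 0.3, -0.3]
opening: -0.0001
gripper_force: 0.0
```

```bash
python3 look.py top t4 140 320 105 255 4
```

```text
[0.48835524 0.0184208  0.26027536]
```

View pics/t4.png

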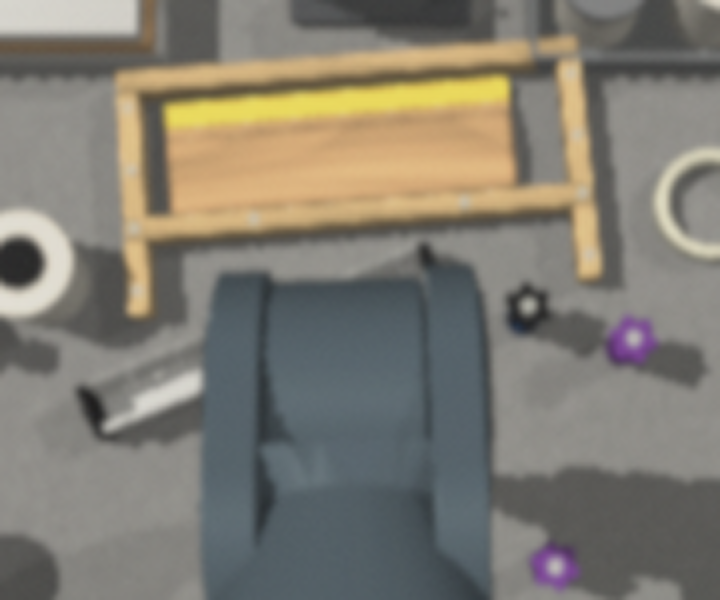

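Top view: left cap corners at (80,390) and (103,436) in the crop, right cap's back corner at (425,245), clear of the post knob at (527,306). The right end is left of the post and just short of the rail.

```bash
python3 - <<'E'
from pose import *
c=grab_frame("top")
r=lambda x,y,z:ray(c,140+x/4-.4,105+y/4-.4,z)[:2]
A,B,F=r(80,390,.034),r(423,244,.042),r(103,438,.034)
print("AB",np.linalg.norm(A-B),"AF",np.linalg.norm(A-F))
d=A-B;yaw=np.arctan2(-d[0],d[1]);L=(A+F)/2;O=coater(L,yaw)
print("yaw",np.degrees(yaw),"phi",np.degrees(yaw-TH),"L",L,dock(L),"O",O,dock(O),"B",dock(B),"post",dock(r(527,306,.075)))
s=sense();q=s["tool_rot"];print(s["position"],q)
ax=np.array([np.sin(yaw),-np.cos(yaw)]);print("axis",ax,"start",L-ax*.045)
E
```

```text
AB 0.3112432571647501 AF 0.04496323089572094
yaw 23.178711829407145 phi 18.678711829407145 L [0.52675039 0.26202363] [-0.14516967  0.23614145] O [0.58972646 0.11493856] [-0.0939279   0.08456876] B [-0.024719   -0.05010816] post [-0.08968192 -0.13006465]
[0.48910825 0.01806012 0.25981566] [-9.51892314e-03  9.99824051e-01  1.61546336e-02  5.33335760e-04]
axis [ 0.39360038 -0.91928164] start [0.50903838 0.3033913 ]
```

```bash
cat > go.py <<'E'
import sys
from h import *
from scipy.spatial.transform import Rotation as Ro
def plan(x,y,z,yaw):
    s=sense();q=s["tool_rot"];C=Ro.from_quat([*q[1:],q[0]])
    G=Ro.from_euler("z",yaw)*Ro.from_quat([1,0,0,0])
    print("pos",np.round(s["position"],4),"rot units",np.round((C.inv()*G).as_rotvec()/.1,2),"then lin units (goal axes)",np.round(G.inv().apply(np.array([x,y,z])-s["position"])/.04,2))
if __name__=="__main__": plan(*map(float,sys.argv[1:5]))
E
python3 go.py .509 .303 .26 .405
```

```text
pos [0.4891 0.0181 0.2598] rot units [-0.19 -0.05 -3.73] then lin units (goal axes) [ 3.26 -6.35 -0.  ]
```

step_arm(
  targets=[
    {"linear": [0,0,0],"delta_rot": [-0.05,-0.01,-0.93],"fingers": -1},
    {"linear": [0,0,0],"delta_rot": [-0.05,-0.01,-0.93],"fingers": -1},
    {"linear": [0,0,0],"delta_rot": [-0.05,-0.01,-0.93],"fingers": -1},
    {"linear": [0,0,0],"delta_rot": [-0.04,-0.02,-0.93],"fingers": -1},
  ],
)

```text
time: 7.87
position: [0.4899, 0.0175, 0.2588]
tool_rot: [0.0, 0.979, 0.202, -0.001]
ft_force: [-0.2, -0.1, 0.1]
opening: 0.0001
gripper_force: 0.0
```

step_arm(
  targets=[
    {"linear": [0.33,-0.64,0],"delta_rot": [0,0,0],"fingers": -1},
    {"linear": [0.33,-0.64,0],"delta_rot": [0,0,0],"fingers": -1},
    {"linear": [0.33,-0.64,0],"delta_rot": [0,0,0],"fingers": -1},
    {"linear": [0.33,-0.64,0],"delta_rot": [0,0,0],"fingers": -1},
    {"linear": [0.33,-0.64,0],"delta_rot": [0,0,0],"fingers": -1},
  ],
)

```text
time: 8.28
position: [0.5002, 0.1628, 0.2586]
tool_rot: [0.0, 0.98, 0.2, -0.001]
ft_force: [0.2, 0.1, 0.9]
opening: -0.0003
gripper_force: 0.0
```

step_arm(
  targets=[
    {"linear": [0.33,-0.64,0],"delta_rot": [0,0,0],"fingers": -1},
    {"linear": [0.33,-0.64,0],"delta_rot": [0,0,0],"fingers": -1},
    {"linear": [0.33,-0.64,0],"delta_rot": [0,0,0],"fingers": -1},
    {"linear": [0.33,-0.64,0],"delta_rot": [0,0,0],"fingers": -1},
    {"linear": [0.33,-0.64,0],"delta_rot": [0,0,0],"fingers": -1},
    {"linear": [0,0,0],"delta_rot": [0,0,0],"fingers": -1},
    {"linear": [0,0,0],"delta_rot": [0,0,0],"fingers": -1},
  ],
)

```text
time: 8.87
position: [0.5267, 0.2677, 0.2589]
tool_rot: [-0.015, 0.973, 0.23, -0.005]
ft_force: [0.1, 0.3, -0.9]
opening: -0.0001
gripper_force: 0.0
```

```bash
python3 go.py .509 .303 .191 .405; python3 - <<'E'
from pose import *
c=grab_frame("wrist");cv2.imwrite("pics/w5.png",c["pixels"]);print(proj(c,[.5268,.262,0]))
E
```

```text
pos [0.5267 0.2677 0.2589] rot units [-0.31  0.03  0.59] then lin units (goal axes) [-0.06 -0.99  1.7 ]
(np.float64(272.1652372610784), np.float64(199.7574319791488))
```

View pics/w5.png

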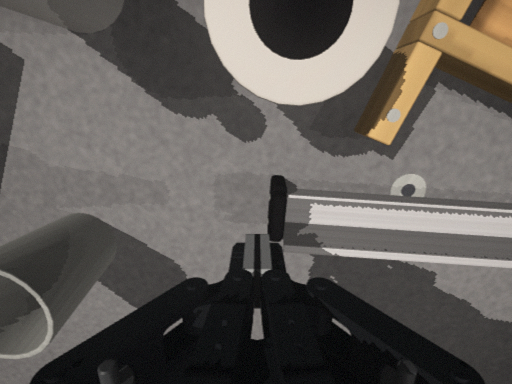

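Wrist view: left cap at about (278,208), predicted (272,200), which is good. The brush pot and tub are clear of the fingers. I'll finish the alignment.

step_arm(
  targets=[
    {"linear": [0,0,0],"delta_rot": [-0.31,0.03,0.59],"fingers": -1},
    {"linear": [0,-0.3,0],"delta_rot": [0,0,0],"fingers": -1},
    {"linear": [0,-0.3,0],"delta_rot": [0,0,0],"fingers": -1},
    {"linear": [0,-0.3,0],"delta_rot": [0,0,0],"fingers": -1},
    {"linear": [0,0,0],"delta_rot": [0,0,0],"fingers": -1},
  ],
)

```text
time: 9.33
position: [0.5265, 0.2659, 0.2606]
tool_rot: [-0.014, 0.973, 0.229, -0.003]
ft_force: [0.3, 0.5, 0.9]
opening: 0.0002
gripper_force: 0.0
```

```bash
python3 go.py .509 .303 .191 .405; python3 -c "
from pose import *
c=grab_frame('top');print(ray(c,112,238,.095),ray(c,145,171,.085))"
```

```text
pos [0.5265 0.2659 0.2606] rot units [-0.29  0.01  0.57] then lin units (goal axes) [-0.04 -1.02  1.74]
[0.42823986 0.40104894 0.095     ] [0.64240465 0.31007725 0.085     ]
```

```bash
python3 -c "
from h import *
print(sense()['qpos'])"
```

```text
[ 0.46038962  0.45920316 -0.05814862  1.05358291  0.02815093  3.14061026]
```

Joint 6 sits at its 3.14 limit, so I'll take the equivalent half-turned orientation.

step_arm(
  targets=[
    {"linear": [0,0,0],"delta_rot": [0,0,-0.96],"fingers": -1},
    {"linear": [0,0,0],"delta_rot": [0,0,-0.96],"fingers": -1},
    {"linear": [0,0,0],"delta_rot": [0,0,-0.96],"fingers": -1},
    {"linear": [0,0,0],"delta_rot": [0,0,-0.96],"fingers": -1},
    {"linear": [0,0,0],"delta_rot": [0,0,-0.96],"fingers": -1},
    {"linear": [0,0,0],"delta_rot": [0,0,-0.96],"fingers": -1},
    {"linear": [0,0,0],"delta_rot": [0,0,-0.96],"fingers": -1},
    {"linear": [0,0,0],"delta_rot": [0,0,-0.96],"fingers": -1},
  ],
)

```text
time: 10.05
position: [0.5268, 0.2652, 0.2605]
tool_rot: [-0.014, 0.816, 0.578, 0.002]
ft_force: [-0.6, 0.1, -0.3]
opening: 0.0001
gripper_force: 0.0
```

step_arm(
  targets=[
    {"linear": [0,0,0],"delta_rot": [0,0,-0.96],"fingers": -1},
    {"linear": [0,0,0],"delta_rot": [0,0,-0.96],"fingers": -1},
    {"linear": [0,0,0],"delta_rot": [0,0,-0.96],"fingers": -1},
    {"linear": [0,0,0],"delta_rot": [0,0,-0.96],"fingers": -1},
    {"linear": [0,0,0],"delta_rot": [0,0,-0.96],"fingers": -1},
    {"linear": [0,0,0],"delta_rot": [0,0,-0.96],"fingers": -1},
    {"linear": [0,0,0],"delta_rot": [0,0,-0.96],"fingers": -1},
    {"linear": [0,0,0],"delta_rot": [0,0,-0.96],"fingers": -1},
  ],
)

```text
time: 10.72
position: [0.5268, 0.2652, 0.2605]
tool_rot: [-0.012, 0.54, 0.842, 0.007]
ft_force: [0.6, 0.7, 0.1]
opening: 0.0002
gripper_force: 0.0
```

step_arm(
  targets=[
    {"linear": [0,0,0],"delta_rot": [0,0,-0.96],"fingers": -1},
    {"linear": [0,0,0],"delta_rot": [0,0,-0.96],"fingers": -1},
    {"linear": [0,0,0],"delta_rot": [0,0,-0.96],"fingers": -1},
    {"linear": [0,0,0],"delta_rot": [0,0,-0.96],"fingers": -1},
    {"linear": [0,0,0],"delta_rot": [0,0,-0.96],"fingers": -1},
    {"linear": [0,0,0],"delta_rot": [0,0,-0.96],"fingers": -1},
    {"linear": [0,0,0],"delta_rot": [0,0,-0.96],"fingers": -1},
    {"linear": [0,0,0],"delta_rot": [0,0,-0.96],"fingers": -1},
  ],
)

```text
time: 11.38
position: [0.5269, 0.2651, 0.2605]
tool_rot: [-0.008, 0.185, 0.983, 0.011]
ft_force: [0.0, -0.0, -0.5]
opening: -0.0001
gripper_force: 0.0
```

```bash
python3 go.py .509 .303 .191 3.5466; python3 -c "
from h import *
print(sense()['qpos'])"
```

```text
pos [0.5269 0.2651 0.2605] rot units [ 0.26 -0.12 -7.77] then lin units (goal axes) [0.04 1.05 1.74]
[ 0.45951251  0.45924434 -0.05809299  1.05361464  0.02779473  0.83188752]
```

step_arm(
  targets=[
    {"linear": [0,0,0],"delta_rot": [0.03,-0.02,-0.97],"fingers": -1},
    {"linear": [0,0,0],"delta_rot": [0.03,-0.02,-0.97],"fingers": -1},
    {"linear": [0,0,0],"delta_rot": [0.03,-0.02,-0.97],"fingers": -1},
    {"linear": [0,0,0],"delta_rot": [0.03,-0.02,-0.97],"fingers": -1},
    {"linear": [0,0,0],"delta_rot": [0.03,-0.02,-0.97],"fingers": -1},
    {"linear": [0,0,0],"delta_rot": [0.03,-0.01,-0.97],"fingers": -1},
    {"linear": [0,0,0],"delta_rot": [0.03,-0.01,-0.97],"fingers": -1},
    {"linear": [0,0,0],"delta_rot": [0.03,-0.01,-0.97],"fingers": -1},
  ],
)

```text
time: 12.05
position: [0.5268, 0.2652, 0.2605]
tool_rot: [0.0, -0.201, 0.98, 0.0]
ft_force: [-0.2, -0.5, -0.0]
opening: -0.0001
gripper_force: 0.0
```

step_arm(
  targets=[
    {"linear": [0,0.35,0],"delta_rot": [0,0,0],"fingers": -1},
    {"linear": [0,0.35,0],"delta_rot": [0,0,0],"fingers": -1},
    {"linear": [0,0.35,0],"delta_rot": [0,0,0],"fingers": -1},
    {"linear": [0,0,0],"delta_rot": [0,0,0],"fingers": -1},
  ],
)

```text
time: 12.38
position: [0.5093, 0.3066, 0.2605]
tool_rot: [0.0, -0.198, 0.98, 0.001]
ft_force: [-0.1, 0.2, -0.6]
opening: 0.0002
gripper_force: 0.0
```

```bash
python3 go.py .509 .303 .191 3.5466
```

```text
pos [0.5093 0.3066 0.2605] rot units [ 0.01  0.01 -0.06] then lin units (goal axes) [ 0.04 -0.08  1.74]
```

step_arm(
  targets=[
    {"linear": [0,0,0.435],"delta_rot": [0,0,0],"fingers": -1},
    {"linear": [0,0,0.435],"delta_rot": [0,0,0],"fingers": -1},
    {"linear": [0,0,0.435],"delta_rot": [0,0,0],"fingers": -1},
    {"linear": [0,0,0.435],"delta_rot": [0,0,0],"fingers": -1},
    {"linear": [0,-0.25,0],"delta_rot": [0,0,0],"fingers": -1},
    {"linear": [0,-0.25,0],"delta_rot": [0,0,0],"fingers": -1},
    {"linear": [0,-0.2,0],"delta_rot": [0,0,0],"fingers": -1},
    {"linear": [0,-0.18,0],"delta_rot": [0,0,0],"fingers": -1},
  ],
)

```text
time: 13.05
position: [0.5252, 0.2706, 0.1922]
tool_rot: [0.001, -0.198, 0.98, 0.001]
ft_force: [-1.3, 3.0, -1.3]
opening: -0.0
gripper_force: 1.5
```

step_arm(
  targets=[
    {"linear": [0,-0.18,0],"delta_rot": [0,0,0],"fingers": -1},
    {"linear": [0,-0.18,0],"delta_rot": [0,0,0],"fingers": -1},
    {"linear": [0,-0.18,0],"delta_rot": [0,0,0],"fingers": -1},
    {"linear": [0,-0.18,0],"delta_rot": [0,0,0],"fingers": -1},
    {"linear": [0,-0.18,0],"delta_rot": [0,0,0],"fingers": -1},
    {"linear": [0,-0.18,0],"delta_rot": [0,0,0],"fingers": -1},
  ],
)

```text
time: 13.55
position: [0.5417, 0.2313, 0.1921]
tool_rot: [0.001, -0.198, 0.98, 0.001]
ft_force: [-2.7, 7.2, 3.7]
opening: 0.0001
gripper_force: 3.5
```

```bash
python3 look.py top t6 140 320 105 255 4
```

```text
[0.54215599 0.23020439 0.19197504]
```

View pics/t6.png

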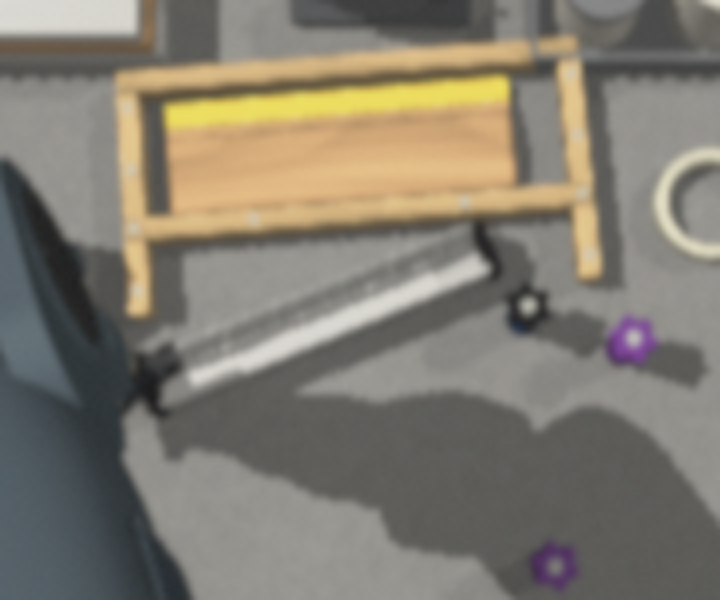

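Top view: the right cap spans crop (478,226) to (493,275), just left of and behind the post knob (527,306), with the coater still angled. I've used nine views, so I'll measure numerically from here.

```bash
python3 - <<'E'
from pose import *
c=grab_frame("top")
r=lambda x,y,z:ray(c,140+x/4-.4,105+y/4-.4,z)[:2]
a,b=r(193,385,.05),r(488,270,.05);d=a-b;yaw=np.arctan2(-d[0],d[1])
B,F=r(477,226,.042),r(493,276,.034);E=(B+F)/2
p=sense()["position"][:2]
u=np.array([np.sin(yaw),-np.cos(yaw)])
print("phi",np.degrees(yaw-TH),"BF",np.linalg.norm(B-F),"B",dock(B),"F",dock(F),"E",dock(E),"O",dock(E-.16*u),"O from finger",dock(p+u*.174),"post",dock(r(527,306,.075)))
E
```

```text
phi 17.057636087357697 BF 0.04362123302719598 B [-0.01283391 -0.09681594] F [-0.05522242 -0.10711281] E [-0.03402816 -0.10196438] O [-0.08096153  0.05099725] O from finger [-0.0814827   0.03724001] post [-0.08968192 -0.13006465]
```

step_arm(
  targets=[
    {"linear": [0,-0.16,0],"delta_rot": [0,0,0],"fingers": -1},
    {"linear": [0,-0.16,0],"delta_rot": [0,0,0],"fingers": -1},
    {"linear": [0,-0.16,0],"delta_rot": [0,0,0],"fingers": -1},
    {"linear": [0,-0.16,0],"delta_rot": [0,0,0],"fingers": -1},
    {"linear": [0,-0.16,0],"delta_rot": [0,0,0],"fingers": -1},
  ],
)

```text
time: 14.07
position: [0.5537, 0.2024, 0.1916]
tool_rot: [0.001, -0.198, 0.98, 0.001]
ft_force: [-4.0, 8.0, 5.2]
opening: 0.0006
gripper_force: 4.5
```

```bash
cat > fit.py <<'E'
from pose import *
from scipy.optimize import minimize
# fit bright trough inside: use black right cap pixels + trough front rim? -> print dark blob in bay, and save crop
def cap(c,lo,hi,thr=45):
    """dark pixels whose z=.042 ground point falls in dock-frame box"""
    im=c["pixels"].max(2).astype(int);out=[]
    for v,u in np.argwhere(im<thr):
        d=dock(ray(c,u,v,.042))
        if lo[0]<d[0]<hi[0] and lo[1]<d[1]<hi[1]: out.append((d[0],d[1],im[v,u]))
    return np.array(out)
if __name__=="__main__":
    c=grab_frame("top");cv2.imwrite("pics/last.png",c["pixels"])
    k=cap(c,(-.068,-.19),(.004,-.07));print(len(k))
    if len(k):print("right cap mean",k[:,:2].mean(0),"min",k[:,:2].min(0),"max",k[:,:2].max(0))
    k=cap(c,(-.15,.1),(.0,.22));print("left",len(k))
    if len(k):print(k[:,:2].mean(0),k[:,:2].min(0),k[:,:2].max(0))
    s=sense();print("finger dock",dock(s["position"]),s["ft_force"])
E
python3 fit.py
```

```text
11
right cap mean [-0.02118701 -0.13146407] min [-0.02945197 -0.13659012] max [-0.01173464 -0.12739549]
left 88
[-0.05781501  0.18500166] [-0.13919197  0.14788722] [-0.00198848  0.21267347]
finger dock [-0.12264902  0.17356268] [-0.10434606  4.32288062  3.93926826]
```

step_arm(
  targets=[
    {"linear": [0,-0.13,0],"delta_rot": [0,0,0],"fingers": -1},
    {"linear": [0,-0.13,0],"delta_rot": [0,0,0],"fingers": -1},
    {"linear": [0,-0.13,0],"delta_rot": [0,0,0],"fingers": -1},
  ],
)

```text
time: 14.37
position: [0.5597, 0.1882, 0.1915]
tool_rot: [0.001, -0.198, 0.98, 0.001]
ft_force: [-3.5, 8.7, 5.7]
opening: 0.0001
gripper_force: 4.7
```

```bash
python3 fit.py
```

```text
15
right cap mean [-0.02087312 -0.1477698 ] min [-0.03077701 -0.15343328] max [-0.00934845 -0.14394618]
left 81
[-0.05333417  0.16372674] [-0.13000141  0.134264  ] [-0.00066293  0.18591406]
finger dock [-0.11790303  0.1591277 ] [-2.29702689  4.40856145  3.22241473]
```

step_arm(
  targets=[
    {"linear": [0,0.3,0],"delta_rot": [0,0,0],"fingers": -1},
    {"linear": [0,0.3,0],"delta_rot": [0,0,0],"fingers": -1},
    {"linear": [0,0,-0.6],"delta_rot": [0,0,0],"fingers": -1},
    {"linear": [0,0,-0.6],"delta_rot": [0,0,0.8],"fingers": -1},
    {"linear": [0,0,-0.5],"delta_rot": [0,0,0.8],"fingers": -1},
    {"linear": [0,0,0],"delta_rot": [0,0,0.8],"fingers": -1},
    {"linear": [0,0,0],"delta_rot": [0,0,0.8],"fingers": -1},
    {"linear": [0,0,0],"delta_rot": [0,0,0],"fingers": -1},
  ],
)

```text
time: 15.08
position: [0.5498, 0.2109, 0.2592]
tool_rot: [0.0, -0.038, 0.999, 0.0]
ft_force: [-0.6, -0.3, -0.4]
opening: -0.0001
gripper_force: 0.0
```

```bash
python3 - <<'E'
from pose import *
from go import plan
w=world([-.175,.119]);print(w);plan(*w,.191,np.pi+TH)
E
python3 fit.py
```

```text
[0.50620283 0.14290282]
pos [0.5498 0.2109 0.2592] rot units [ 0.01  0.01 -0.03] then lin units (goal axes) [ 1.22 -1.61  1.7 ]
11
right cap mean [-0.02260824 -0.14954725] min [-0.03077701 -0.15374706] max [-0.01305944 -0.14456666]
left 41
[-0.10743353  0.18070652] [-0.12218934  0.13834062] [-0.04947322  0.21842029]
finger dock [-0.12628563  0.18313734] [-0.22968773  0.88863163  0.23918284]
```

step_arm(
  targets=[
    {"linear": [0.41,-0.4,0],"delta_rot": [0,0,0],"fingers": -1},
    {"linear": [0.41,-0.4,0],"delta_rot": [0,0,0],"fingers": -1},
    {"linear": [0.4,-0.4,0],"delta_rot": [0,0,0],"fingers": -1},
    {"linear": [0,-0.41,0],"delta_rot": [0,0,0],"fingers": -1},
    {"linear": [0,0,0.57],"delta_rot": [0,0,0],"fingers": -1},
    {"linear": [0,0,0.57],"delta_rot": [0,0,0],"fingers": -1},
    {"linear": [0,0,0.56],"delta_rot": [0,0,0],"fingers": -1},
    {"linear": [0,0,0],"delta_rot": [0,0,0],"fingers": -1},
  ],
)

```text
time: 15.8
position: [0.5048, 0.1417, 0.1871]
tool_rot: [-0.003, -0.041, 0.999, -0.0]
ft_force: [-1.1, 0.1, -0.7]
opening: 0.0006
gripper_force: 0.0
```

step_arm(
  targets=[
    {"linear": [-0.25,0,0],"delta_rot": [0,0,0],"fingers": -1},
    {"linear": [-0.25,0,0],"delta_rot": [0,0,0],"fingers": -1},
    {"linear": [-0.2,0,0],"delta_rot": [0,0,0],"fingers": -1},
    {"linear": [-0.18,0,0],"delta_rot": [0,0,0],"fingers": -1},
    {"linear": [-0.18,-0.03,0],"delta_rot": [0,0,0],"fingers": -1},
    {"linear": [-0.18,-0.05,0],"delta_rot": [0,0,0],"fingers": -1},
    {"linear": [-0.18,-0.05,0],"delta_rot": [0,0,0],"fingers": -1},
  ],
)

```text
time: 16.38
position: [0.5642, 0.141, 0.1909]
tool_rot: [0.0, -0.04, 0.999, 0.0]
ft_force: [-3.6, 1.3, 0.8]
opening: 0.0003
gripper_force: 1.6
```

```bash
python3 fit.py
```

```text
12
right cap mean [-0.02135138 -0.15457725] min [-0.03104206 -0.15774889] max [-0.01332445 -0.15100215]
left 12
[-0.01862237  0.10303855] [-0.03829868  0.10010333] [-0.00355298  0.10555259]
finger dock [-0.11623899  0.11214951] [-0.18836142 -0.85641804  0.10197493]
```

step_arm(
  targets=[
    {"linear": [-0.17,0.06,0],"delta_rot": [0,0,0],"fingers": -1},
    {"linear": [-0.17,0.06,0],"delta_rot": [0,0,0],"fingers": -1},
    {"linear": [-0.17,0.06,0],"delta_rot": [0,0,0],"fingers": -1},
    {"linear": [-0.17,0.06,0],"delta_rot": [0,0,0],"fingers": -1},
    {"linear": [-0.17,0.05,0],"delta_rot": [0,0,0],"fingers": -1},
    {"linear": [-0.17,0.05,0],"delta_rot": [0,0,0],"fingers": -1},
  ],
)

```text
time: 16.93
position: [0.6039, 0.158, 0.1908]
tool_rot: [0.0, -0.039, 0.999, 0.0]
ft_force: [-4.2, -2.1, 2.4]
opening: -0.0
gripper_force: 2.2
```

```bash
python3 fit.py
```

```text
8
right cap mean [-0.02017058 -0.15057989] min [-0.03077701 -0.15343328] max [-0.01305944 -0.14794088]
left 2
[-0.07392777  0.10248812] [-0.07561716  0.10238492] [-0.07223838  0.10259132]
finger dock [-0.07537762  0.12674302] [-1.44035697 -0.1688618  -0.72761932]
```

step_arm(
  targets=[
    {"linear": [-0.1,0.02,0],"delta_rot": [0,0,0],"fingers": -1},
    {"linear": [-0.1,0.02,0],"delta_rot": [0,0,0],"fingers": -1},
    {"linear": [-0.1,0.02,0],"delta_rot": [0,0,0],"fingers": -1},
    {"linear": [-0.05,0,0],"delta_rot": [0,0,0],"fingers": -1},
  ],
)

```text
time: 17.32
position: [0.6174, 0.1615, 0.1908]
tool_rot: [0.0, -0.039, 0.999, 0.001]
ft_force: [-5.0, 0.7, 2.0]
opening: 0.0
gripper_force: 2.3
```

step_arm(
  targets=[
    {"linear": [-0.05,0,0],"delta_rot": [0,0,0],"fingers": -1},
    {"linear": [-0.04,0,0],"delta_rot": [0,0,0],"fingers": -1},
  ],
)

```text
time: 17.48
position: [0.6207, 0.1617, 0.1908]
tool_rot: [0.0, -0.039, 0.999, 0.001]
ft_force: [-4.3, 0.7, 2.3]
opening: -0.0001
gripper_force: 2.2
```

step_arm(
  targets=[
    {"linear": [-0.05,0,0],"delta_rot": [0,0,0],"fingers": -1},
    {"linear": [-0.04,0,0],"delta_rot": [0,0,0],"fingers": -1},
  ],
)

```text
time: 17.65
position: [0.6244, 0.1619, 0.1908]
tool_rot: [0.0, -0.039, 0.999, 0.001]
ft_force: [-4.8, 0.8, 1.8]
opening: -0.0002
gripper_force: 2.0
```

step_arm(
  targets=[
    {"linear": [-0.04,0,0],"delta_rot": [0,0,0],"fingers": -1},
    {"linear": [-0.03,0,0],"delta_rot": [0,0,0],"fingers": -1},
  ],
)

```text
time: 17.82
position: [0.6261, 0.162, 0.1908]
tool_rot: [-0.001, -0.039, 0.999, 0.0]
ft_force: [-23.7, -1.0, 18.5]
opening: 0.0001
gripper_force: 12.0
```

step_arm(
  targets=[
    {"linear": [0.3,0,0],"delta_rot": [0,0,0],"fingers": -1},
    {"linear": [0.6,0,0],"delta_rot": [0,0,0],"fingers": -1},
    {"linear": [0.1,-0.8,0],"delta_rot": [0,0,0],"fingers": -1},
    {"linear": [0,-0.8,0],"delta_rot": [0,0,0],"fingers": -1},
    {"linear": [0,-0.8,0],"delta_rot": [0,0,0],"fingers": -1},
    {"linear": [0,-0.8,0],"delta_rot": [0,0,0],"fingers": -1},
    {"linear": [0,-0.8,0],"delta_rot": [0,0,0],"fingers": -1},
    {"linear": [0,-0.7,0],"delta_rot": [0,0,0],"fingers": -1},
  ],
)

```text
time: 18.48
position: [0.6024, -0.0306, 0.191]
tool_rot: [0.001, -0.039, 0.999, 0.0]
ft_force: [-0.2, -0.2, 0.4]
opening: 0.0001
gripper_force: 0.0
```

step_arm(
  targets=[
    {"linear": [0,0,0],"delta_rot": [0,0,0],"fingers": -1},
  ],
)

```text
time: 18.57
position: [0.6026, -0.0331, 0.191]
tool_rot: [0.001, -0.037, 0.999, -0.0]
ft_force: [-0.5, -1.2, -0.6]
opening: 0.0001
gripper_force: 0.0
```

```bash
python3 fit.py;  python3 - <<'E'
from pose import *
from go import plan
w=world([-.058,-.06]);plan(*w,.191,np.pi+TH)
E
```

```text
0
left 12
[-0.02127817  0.15305371] [-0.03067112  0.14966261] [-0.01331979  0.15635028]
finger dock [-0.09265854 -0.06201733] [-1.23022266  0.36744815  0.09576139]
pos [ 0.6025 -0.0311  0.1909] rot units [ 0.    0.02 -0.03] then lin units (goal axes) [-0.87  0.05 -0.  ]
```

step_arm(
  targets=[
    {"linear": [-0.3,0,0],"delta_rot": [0,0,0],"fingers": -1},
    {"linear": [-0.3,0,0],"delta_rot": [0,0,0],"fingers": -1},
    {"linear": [-0.15,0,0],"delta_rot": [0,0,0],"fingers": -1},
    {"linear": [-0.06,0,0],"delta_rot": [0,0,0],"fingers": -1},
  ],
)

```text
time: 18.95
position: [0.6351, -0.0252, 0.1907]
tool_rot: [0.001, -0.04, 0.999, 0.0]
ft_force: [0.5, 0.5, -0.2]
opening: 0.0003
gripper_force: 0.0
```

step_arm(
  targets=[
    {"linear": [-0.05,0,0],"delta_rot": [0,0,0],"fingers": -1},
    {"linear": [-0.05,0,0],"delta_rot": [0,0,0],"fingers": -1},
  ],
)

```text
time: 19.12
position: [0.6381, -0.0253, 0.1906]
tool_rot: [0.0, -0.04, 0.999, 0.0]
ft_force: [-0.0, -1.3, 0.8]
opening: 0.0001
gripper_force: 0.0
```

step_arm(
  targets=[
    {"linear": [-0.05,0,0],"delta_rot": [0,0,0],"fingers": -1},
    {"linear": [-0.05,0,0],"delta_rot": [0,0,0],"fingers": -1},
  ],
)

```text
time: 19.28
position: [0.6414, -0.0252, 0.1906]
tool_rot: [-0.001, -0.039, 0.999, 0.0]
ft_force: [-18.0, -1.2, 12.5]
opening: -0.0001
gripper_force: 9.2
```

step_arm(
  targets=[
    {"linear": [-0.05,0,0],"delta_rot": [0,0,0],"fingers": -1},
  ],
)

```text
time: 19.37
position: [0.642, -0.0252, 0.1905]
tool_rot: [-0.003, -0.039, 0.999, 0.0]
ft_force: [-38.1, -1.1, 29.0]
opening: 0.0003
gripper_force: 19.0
```

The force rise on both sides lines up with the rail, so it's seated. I'll back off and take a final look.

step_arm(
  targets=[
    {"linear": [0.1,0,0],"delta_rot": [0,0,0],"fingers": -1},
    {"linear": [0.4,0,0],"delta_rot": [0,0,0],"fingers": -1},
    {"linear": [0.6,0,0],"delta_rot": [0,0,0],"fingers": -1},
    {"linear": [0.6,0,-0.6],"delta_rot": [0,0,0],"fingers": -1},
    {"linear": [0.6,0,-0.7],"delta_rot": [0,0,0],"fingers": -1},
    {"linear": [0.6,0,-0.7],"delta_rot": [0,0,0],"fingers": -1},
    {"linear": [0.6,0,-0.7],"delta_rot": [0,0,0],"fingers": -1},
    {"linear": [0.6,0,0],"delta_rot": [0,0,0],"fingers": -1},
  ],
)

```text
time: 20.03
position: [0.4807, -0.0383, 0.3034]
tool_rot: [0.004, -0.039, 0.999, 0.0]
ft_force: [1.7, -0.0, 0.9]
opening: 0.0001
gripper_force: 0.0
```

step_arm(
  targets=[
    {"linear": [0.6,-0.2,0],"delta_rot": [0,0,0],"fingers": -1},
    {"linear": [0.6,-0.2,0],"delta_rot": [0,0,0],"fingers": -1},
    {"linear": [0.6,-0.2,0],"delta_rot": [0,0,0],"fingers": -1},
    {"linear": [0,0,0],"delta_rot": [0,0,0],"fingers": -1},
    {"linear": [0,0,0],"delta_rot": [0,0,0],"fingers": -1},
  ],
)

```text
time: 20.45
position: [0.41, -0.068, 0.299]
tool_rot: [0.001, -0.039, 0.999, 0.0]
ft_force: [0.4, 1.2, 0.1]
opening: -0.0004
gripper_force: 0.0
```

```bash
python3 fit.py; python3 look.py top t9 140 320 105 255 4
```

```text
13
right cap mean [-0.02316777 -0.15151463] min [-0.04447625 -0.15406111] max [-0.00987845 -0.14794088]
left 17
[-0.02235487  0.15409949] [-0.03381681  0.14966261] [-0.00989382  0.15709099]
finger dock [-0.28665292 -0.08360251] [-0.40872631  0.05998757 -0.25244294]
[ 0.41120537 -0.06769636  0.29882901]
```

View pics/t9.png

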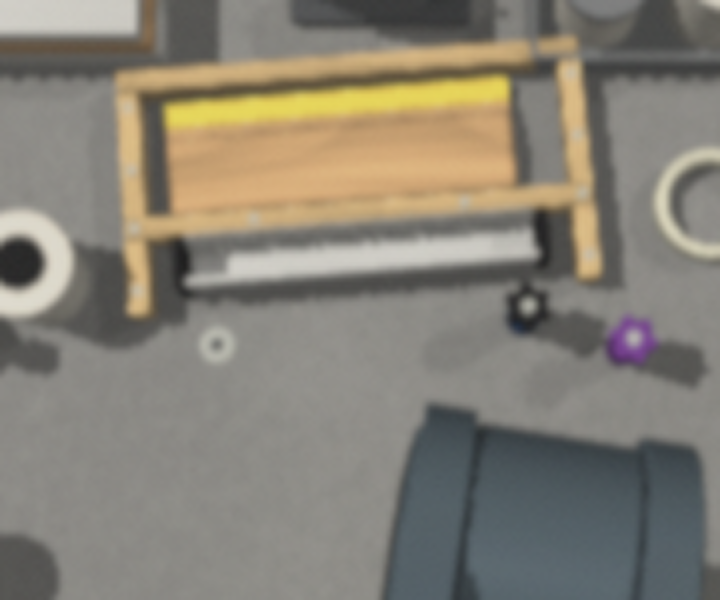

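Final view: both caps, at (181,266) and (541,240), sit against the rail behind the post, and everything else in view is unmoved. Handing in.

```bash
python3 -c "
from rig import *
print(close_job())"
```

```text
the job is handed in; nothing more can be done
None
```

The scoop coater is parked flush along the back rail of the front bay, right end put in behind the post first, then the left end swung in; the job was handed in at about 20.5 s and returned no verdict.

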